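# Turn a plaster drawing model out of its half-pipe mould

### The job

The plaster half-cylinder has set flush in its half-pipe mould, so there is nothing to hold: press one long edge of its flat face down so that it rolls in the mould and the other edge comes up, then take it by the raised part and lift it out. Turn it over and set it gently, without dropping it, flat side down on the free end of the slatted drying rack, next to the two dry models, and leave those and the other things on the table where they stand.

Things in the scene. Friction and masses are not known exactly. Their poses are not given: they have to be found in the camera images.
- casting: solid plaster half-cylinder, radius 50 mm, length 56 mm, about 220 g. Origin: centre of its flat face, 100 (x) by 56 (y); y is the cylinder's axis, z the normal out of the flat face (up at the start, round side down in the mould). Long straight edges at x = +50 and -50; flat parallel half-disc ends at y = +28 and -28. Centre of mass 21 behind the flat face
- mould_face (a point): centre of the mould's mouth, level with its top face, 68 mm above the table, axes as the mould's. Mouth 103 (x) by 59 (y); the casting's flat face lies 1.5 below it. The cavity is a half pipe, inner radius 51.5, its axis along y through this point
- mould: fixed mould: half a grey plastic pipe in a wooden trough, closed by end boards 15 mm thick with tops flush with the mouth; top 146 (x) by 89 (y), base 170 by 130 by 12. Origin under its centre. Waxed inside (friction about 0.3): the casting turns in it about the pipe axis when an edge is pushed in some 15 to 35 mm (5 to 20 N), and stays rolled to about 30 to 45 degrees when let go
- rack: slatted wooden drying rack, fixed; origin at the centre of its underside, slats' upper side 32 above it. 190 along its x by 250 along its y; the slats run along x, 24 wide with gaps of 8. The end towards its +y carries the two dry models; the half towards -y is free (sizes in mm)
- cube: dry plaster cube of 45 standing loose on the occupied end of the rack, about 55 towards -x and 96 towards +y from the rack's origin; origin at the centre of its underside (sizes in mm)
- cone: dry plaster cone, 50 across, 58 high, standing loose on the occupied end of the rack, about 50 towards +x and 92 towards +y from the rack's origin; origin at the centre of its underside (sizes in mm)
- brush_pot: round steel brush washer, 88 across and 88 high (wire handle to 138), open at the top, loose; origin at the centre of its underside (sizes in mm)
- brush_jar: glass jar with brushes standing in it, 76 across, about 250 high, loose; origin at the centre of its underside (sizes in mm)
- mixing_bowl: black rubber plaster bowl, 132 across, 62 high, loose; origin at the centre of its underside (sizes in mm)
- palette_knife: palette knife with a dark wooden handle, about 220 long, 18 wide, lying loose on the table near the robot; origin under its middle, blade towards its +x (sizes in mm)
- paint_tube: metal paint tube, about 105 long, 25 thick, lying loose on the table; origin under its middle, cap towards its +x (sizes in mm)
Not all that is in view belongs to the job. Leave any pink look-alike of the mould alone.

How it is judged (in metres and radians):
On the way, in this order (a step that is already met when the one before it is completed fails the run):
1. the casting is rolled up in the mould, one edge raised (its flat face leaning more than 23 degrees while it lies in the mould) (angle between casting's own z axis and vertical above 0.4 rad and distance between casting and mould_face below 0.012 m), for 0.1 s.
2. the casting is lifted clear of the mould (its flat face's centre more than 45 mm above the mould's mouth) (z of casting in the frame of mould_face above 0.045 m), for 0.1 s.
At the end, for the whole second after the job is handed in: the casting rests on the slats of the rack's free end, flat side down (within 8 degrees, its flat face within 5 mm of the slats' top), its middle over the rack (up to 75 mm either side of the rack's centre in x; in y from 105 mm on the free side to 45 mm on the other), at rest and released (angle between casting's own z axis and vertical above 3 rad and z of casting in the frame of rack between 0.028 and 0.037 m and x of casting in the frame of rack between -0.075 and 0.075 m and y of casting in the frame of rack between -0.105 and 0.045 m and linear speed of casting below 0.02 m/s and contact force between the fingers and casting below 0.05 N); the robot touches nothing.
It fails at once if a dry model on the rack is shifted by more than 15 mm or tipped (distance of any of cube, cone from where it was at the start of the episode above 0.015 m or angle between any of cube, cone's own z axis and vertical above 0.3 rad).
It fails at once if the brush pot, brush jar, mixing bowl, palette knife or paint tube is shifted by more than 30 mm (distance of any of brush_pot, brush_jar, mixing_bowl, palette_knife, paint_tube from where it was at the start of the episode above 0.03 m).
It fails at once if the casting is dropped: it falls free of the fingers faster than 0.6 m/s (a fall of about 2 cm) (contact force between the fingers and casting below 0.05 N and linear speed of casting above 0.6 m/s).
It also fails if it takes over 64 s, if anything falls off the work surface, if the arm or the gripper's body presses on something with over 40 N, if the wrist force passes 120 N, or if a joint passes its speed limit or range.

### The arm

A 6-joint arm with a two-finger parallel gripper is mounted at the origin on the work surface. World frame = base frame: x ahead of the robot, y to its left, z up, the work surface at z = 0. Lengths are in m, angles in degrees, forces in N, time in s.
With the tool pointing down it reaches from about 0.275 to 0.725 m from the base axis. Payload 5.6 kg.
Tool frame: the origin (TCP) lies at the very end of the fingers, on their centre line; the grasp point (between the pads) lies 19 mm behind it; z points along the fingers, y is the line along which they close (so a half turn about z gives the same grasp; the last joint's range is limited). The gripper opens to 85 mm and grips with 20 to 120 N. Pads are 22 mm wide; open, the fingers measure 114 mm over their backs; the gripper's body (76 mm by 85 mm) begins 54 mm behind the grasp point. The pads swing forward as they close: fully open they stand 13 mm farther back than shut.
Start: joints at [-50.73, 14.616, 6.199, 0, -81.583, -16.306], TCP at [0.215, -0.506, 0.231] pointing down, gripper open.
Joint ranges: [-168.99, 168.99], [-69.2, 112.95], [-62.41, 85.93], [-164.36, 98.24], [-168.68, -3.75], [-174.98, 174.98]. Speed limits (degrees/s): [147.25, 147.25, 180, 180, 180, 180].

### API

Orientations are given as [roll, pitch, yaw] about the fixed x, y, z axes, in that order (R = Rz(yaw) Ry(pitch) Rx(roll)).
In Python, from rig import robot, readout, read_camera, job gives the robot as it stands. Calls block until the motion is done:
- robot.move_ptp(position, orientation): joint-space move of the TCP to a pose.
- robot.servo_line(position, orientation=None, vel=0.15): straight line of the TCP; orientation=None keeps the orientation; vel is the mean speed in m/s.
- robot.movej(angles): joint-space move.
- robot.command_gripper(opening): opening from 0.0 (shut) to 1.0 (fully open); the grip force is fixed at half the most; returns when the fingers have stopped.
- robot.dwell(seconds).
- robot.ik(position, orientation): joint angles nearest the present ones, or None.
- readout.state(): the state.
- read_camera(name): name is "scene" or "side" or "wrist"; returns a dict with "image" (420x560x3 uint8, blue, green, red), "vfov" (degrees; the focal length in pixels is half the picture's height over the tangent of half this angle, whatever the lens; pixels are square), "cx", "cy" (the principal point, pixels), "k1" (the pictures are not rectified: a ray, as slopes to the right and down, at radius r is drawn at 1 + k1 r^2 times it, then the intrinsics apply), "R" (3x3) and "t" (3): a world point X has camera coordinates R X + t; the wrist camera has in their place "hand_eye" (4x4, takes a point from camera to tool coordinates, whose origin is the TCP and whose axes are the flange's). Camera axes: x right, y down, z forward; pixel columns grow to the right and rows downward; lengths in m; the calibration is good to about 2 mm. A picture is of the moment at which its call begins: read the wrist's pose just before it. There is no depth.
A pose or a line that the arm cannot do raises robot.PlanningError and nothing moves.
- job.job_done(): hands the job in; it is judged then, once.
The state is a dict: "t": time; "q": joint angles; "joint_velocities": joint speeds; "tau": joint torques, N m; "tool_pos": TCP position; "eef_rot": TCP orientation; "wrist_force": force on the tool from outside, world axes, zero at the start; "ft_torque": the same for the moment, N m; "grip_width": opening from 0.0 (shut) to 1.0 (fully open); "grasp_force": force on a finger pad.
Only numpy, scipy, OpenCV 4.12 (cv2) and the standard library are available. Lean on these libraries where they do the work, as an engineer would, in place of code of your own. Each camera call takes 0.05 s, during which the arm holds its last target. There are 200 camera calls.

## Working session

There is one attempt and no reset: what is moved stays moved. The work goes in short steps, each a Python script; the robot and the scene stay as the last script left them, time stands still between calls to the robot, and variables do not carry over. Pictures are saved under pics/ and viewed, at most 12 in all, crops included, and the job is handed in when it is done.

```bash
mkdir -p pics; ls; cat > h.py <<'E'
import numpy as np, cv2, pickle
from rig import robot, readout, read_camera, job
def cam(name):
    s=readout.state(); c=read_camera(name); c['s']=s; return c
def K(c):
    f=210/np.tan(np.radians(c['vfov'])/2); return np.array([[f,0,c['cx']],[0,f,c['cy']],[0,0,1]])
E
python3 - <<'E'
from h import *
for n in("scene","side","wrist"):
    c=cam(n); cv2.imwrite(f'pics/{n}0.png',c['image']); pickle.dump(c,open(n+'0.pkl','wb'))
    print({k:v for k,v in c.items() if k not in('image','s')})
print(c['s'])
E
```

```text
pics
{'vfov': 48.72254135997142, 'cx': 287.9748702761645, 'cy': 211.30087557873662, 'k1': 0.049312351876245365, 'R': array([[-0.61195685,  0.79083038,  0.00980439],
       [ 0.66077965,  0.51805506, -0.54312909],
       [-0.4346022 , -0.32589302, -0.83959197]]), 't': array([ 0.25293595, -0.31268658,  1.35091179])}
{'vfov': 43.33368421181298, 'cx': 277.0389187537243, 'cy': 211.3963966219834, 'k1': -0.10699968135603277, 'R': array([[-0.86512974, -0.50136813, -0.01343625],
       [-0.372228  ,  0.65978762, -0.65278374],
       [ 0.33615004, -0.55974128, -0.75742515]]), 't': array([0.44955129, 0.21410061, 1.37511277])}
{'vfov': 60.96143286897325, 'cx': 279.1887957863307, 'cy': 209.571944889598, 'k1': 0.009112048990306437, 'hand_eye': array([[ 4.81514518e-04, -9.52424088e-01, -3.04775532e-01,
         7.74571318e-02],
       [ 9.99999873e-01,  4.13927393e-04,  2.86374815e-04,
        -1.48139441e-03],
       [-1.46595331e-04, -3.04775631e-01,  9.52424167e-01,
        -1.42875240e-01],
       [ 0.00000000e+00,  0.00000000e+00,  0.00000000e+00,
         1.00000000e+00]])}
{'t': 0.1, 'q': array([-5.07319299e+01,  1.46506017e+01,  6.14047801e+00, -2.32386385e-02,
       -8.15819666e+01, -1.63069884e+01]), 'joint_velocities': array([-0.06016801, -0.06360717,  0.13791623, -0.01892799, -0.08644174,
       -0.06809801]), 'tau': array([-2.31038823e-03, -3.87602592e+01,  2.38475955e+01,  5.37785277e+00,
       -3.71046204e-03,  1.40622635e-05]), 'tool_pos': array([ 0.21445372, -0.5060171 ,  0.23049656]), 'eef_rot': array([ 1.79905161e+02, -3.79944249e-03, -1.57042336e+02]), 'wrist_force': array([-0.06925038,  0.31434135, -0.06805854]), 'ft_torque': array([ 0.01165092, -0.0664823 ,  0.03012965]), 'grasp_force': 0.0, 'grip_width': 0.9966029026963972}
```

View pics/scene0.png

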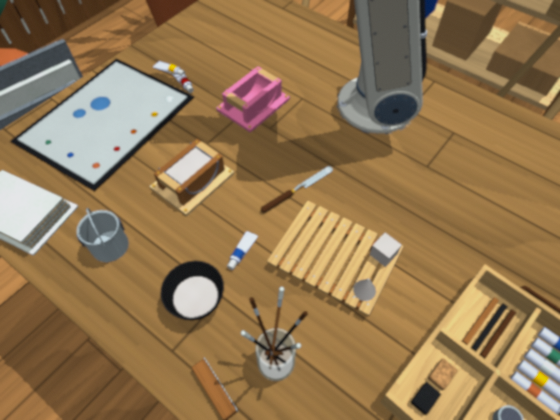

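View pics/side0.png

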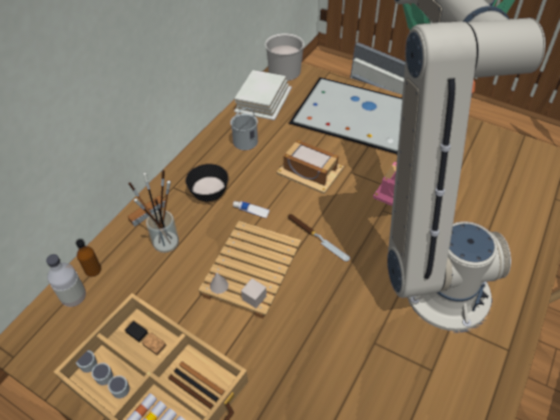

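The mould with the casting is at scene (190,167) / side (312,160). The only thing it could be taken for is the empty pink trough, scene (253,97) / side (392,185). The rack is at scene (337,255) / side (253,265), with the cube and cone at its far end. I choose the wooden trough with the white face and check it in enlarged crops.

```bash
python3 - <<'E'
from h import *
S=pickle.load(open('scene0.pkl','rb'))['image'];D=pickle.load(open('side0.pkl','rb'))['image']
def crop(im,x,y,w,h,z): return cv2.resize(im[y:y+h,x:x+w],None,fx=z,fy=z,interpolation=cv2.INTER_CUBIC)
# top: mould 100x75 x4 ; bottom: rack 160x120 at 2.5
a=np.hstack([crop(S,145,135,100,75,4),crop(D,265,130,100,75,4)])
b=np.hstack([crop(S,255,195,160,120,2.5),crop(D,190,210,160,120,2.5)])
cv2.imwrite('pics/crop0.png',np.vstack([a,b]))
E
```

```text
(no output)
```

View pics/crop0.png

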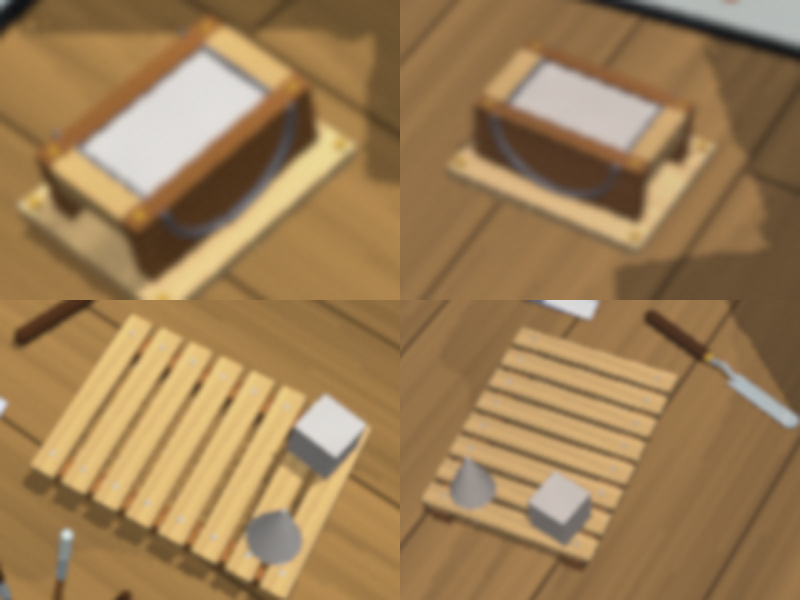

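```bash
cat >> h.py <<'E'
def norm(c,p):
    d=np.array([c['k1'],0,0,0,0])
    return cv2.undistortPoints(np.array(p,float).reshape(-1,1,2),K(c),d).reshape(-1,2)
def tri(c1,p1,c2,p2):
    P=[np.c_[c['R'],c['t']] for c in (c1,c2)]
    X=cv2.triangulatePoints(P[0],P[1],norm(c1,p1).T,norm(c2,p2).T); return (X[:3]/X[3]).T
def plane(c,p,z):
    n=norm(c,p); r=np.c_[n,np.ones(len(n))]@c['R']; o=-c['R'].T@c['t']
    return o+r*((z-o[2])/r[:,2])[:,None]
E
python3 - <<'E'
from h import *
np.set_printoptions(precision=4,suppress=True)
S=pickle.load(open('scene0.pkl','rb'));D=pickle.load(open('side0.pkl','rb'))
u=lambda p,o,z:(np.array(p)+.5)/z-.5+o
def fit(name,ps,pd):
    X=tri(S,ps,D,pd); z=X[:,2].mean(); print(name,X,'mean z',z)
    for c,p in((S,ps),(D,pd)):
        Y=plane(c,p,z); e=[Y[1]-Y[0],Y[2]-Y[1],Y[3]-Y[2],Y[0]-Y[3]]
        print(' ctr',Y.mean(0),'len',[round(np.linalg.norm(v),4) for v in e],'ang',[round(np.degrees(np.arctan2(v[1],v[0])),1) for v in e])
fit('cast',u([(207,50),(268,95),(148,195),(80,148)],[145,135],4),u([(262,108),(240,152),(110,103),(147,58)],[265,130],4))
fit('mould',u([(205,22),(305,88),(137,218),(42,155)],[145,135],4),u([(292,107),(245,167),(80,100),(130,48)],[265,130],4))
fit('rack',u([(128,16),(368,127),(285,297),(35,165)],[255,195],2.5),u([(277,75),(192,262),(25,200),(123,28)],[190,210],2.5))
fit('knife/tube (scene/side)',[(332,168),(262,210),(251,235),(231,266)],[(348,259),(289,216),(268,213),(234,207)])
print(plane(S,[(222,293-20),(103,235)],0.05))
E
```

```text
cast [[ 0.4736 -0.2466  0.0651]
 [ 0.4705 -0.2007  0.0557]
 [ 0.5779 -0.1942  0.0658]
 [ 0.5775 -0.2524  0.0658]] mean z 0.0630905152801071
 ctr [ 0.526  -0.2213  0.0631] len [np.float64(0.0549), np.float64(0.1008), np.float64(0.0571), np.float64(0.104)] ang [np.float64(86.8), np.float64(-2.1), np.float64(-89.9), np.float64(176.7)]
 ctr [ 0.5251 -0.2262  0.0631] len [np.float64(0.052), np.float64(0.1118), np.float64(0.0596), np.float64(0.1047)] ang [np.float64(97.6), np.float64(0.5), np.float64(-90.4), np.float64(176.2)]
mould [[ 0.4558 -0.2654  0.0606]
 [ 0.4566 -0.1808  0.0641]
 [ 0.5968 -0.1822  0.0716]
 [ 0.5963 -0.2634  0.0637]] mean z 0.06497770124740276
 ctr [ 0.5268 -0.2225  0.065 ] len [np.float64(0.0859), np.float64(0.1353), np.float64(0.0778), np.float64(0.1376)] ang [np.float64(89.4), np.float64(-4.6), np.float64(-88.6), np.float64(178.8)]
 ctr [ 0.5265 -0.2232  0.065 ] len [np.float64(0.0764), np.float64(0.1439), np.float64(0.0718), np.float64(0.1413)] ang [np.float64(88.3), np.float64(-1.2), np.float64(-93.9), np.float64(-179.3)]
rack [[0.4132 0.0544 0.0262]
 [0.3753 0.
[... 371 characters left out ...]
), np.float64(0.1874)] ang [np.float64(98.8), np.float64(7.1), np.float64(-81.5), np.float64(-171.7)]
knife/tube (scene/side) [[ 0.2752  0.0373  0.0067]
 [ 0.4908 -0.0206  0.0071]
 [ 0.5554 -0.0041 -0.0037]
 [ 0.6519  0.023   0.004 ]] mean z 0.0035165873371043356
 ctr [0.4933 0.0092 0.0035] len [np.float64(0.223), np.float64(0.0751), np.float64(0.0918), np.float64(0.3762)] ang [np.float64(-15.8), np.float64(19.1), np.float64(10.5), np.float64(177.0)]
 ctr [0.493  0.0086 0.0035] len [np.float64(0.2236), np.float64(0.063), np.float64(0.1048), np.float64(0.3768)] ang [np.float64(-14.3), np.float64(18.8), np.float64(16.4), np.float64(179.2)]
[[ 0.6889  0.0333  0.05  ]
 [ 0.7821 -0.2391  0.05  ]]
```

```bash
cat >> h.py <<'E'
from scipy.spatial.transform import Rotation as Ro
def eul(zdir,ydir):
    z=np.array(zdir,float);z/=np.linalg.norm(z);y=np.array(ydir,float);y-=z*(y@z);y/=np.linalg.norm(y)
    return Ro.from_matrix(np.c_[np.cross(y,z),y,z]).as_euler('xyz',degrees=True)
def wrist():
    c=cam('wrist'); s=c['s']; T=np.eye(4)
    T[:3,:3]=Ro.from_euler('xyz',s['eef_rot'],degrees=True).as_matrix(); T[:3,3]=s['tool_pos']
    W=np.linalg.inv(T@c['hand_eye']); c['R']=W[:3,:3]; c['t']=W[:3,3]; return c
def line(e,yaw,flip):  # tool pointing outward at e deg below horizontal, heading yaw, y axis to the left (flip: to the right)
    e,w=np.radians([e,yaw]); 
    return eul([np.cos(e)*np.cos(w),np.cos(e)*np.sin(w),-np.sin(e)],np.array([-np.sin(w),np.cos(w),0])*(-1 if flip else 1))
E
python3 - <<'E'
from h import *
for s in(1,-1):
    print(s,robot.ik([.526,-.2225,.1],eul([0,0,-1],[0,s,0])))
for f in(0,1):
    for e in(0,10,20): print(f,e,robot.ik([.50,-.2225,.085],line(e,-1,f)))
    for e in(30,45): print('pl',f,e,robot.ik([.46,.14,.06],line(e,8,f)))
o=eul([0,0,-1],[0,1,0]) if robot.ik([.526,-.2225,.1],eul([0,0,-1],[0,1,0])) is not None else eul([0,0,-1],[0,-1,0])
ims=[]
for i,p in enumerate([[.46,-.26,.2],[.54,-.19,.2]]):
    robot.move_ptp(p,o); robot.dwell(.3); c=wrist(); pickle.dump(c,open(f'w{i}.pkl','wb')); ims.append(c['image'])
    print(c['s']['t'], cv2.projectPoints(np.array([[.526,-.2225,.066]]),cv2.Rodrigues(c['R'])[0],c['t'],K(c),np.array([c['k1'],0,0,0.]))[0].ravel())
cv2.imwrite('pics/w.png',cv2.resize(np.hstack(ims),(800,300)))
E
```

```text
1 [-7.24379424e+00  2.11335543e+01 -4.24458436e+00 -2.54444375e-14
 -6.46218614e+01 -8.27562058e+01]
-1 [-7.24379424e+00  2.11335543e+01 -4.24458436e+00  2.54444375e-14
 -6.46218614e+01  9.72437942e+01]
0 0 [ -69.94675961   49.73053993  -40.67435895 -111.05276075  -90.14545292
   90.37787149]
0 10 [ -68.21783174   35.66773241  -41.11395568 -110.05899363  -75.15252246
   77.40225247]
0 20 [ -62.18741329   22.09615887  -38.05146735 -105.12484375  -58.52898905
   59.24533308]
pl 0 30 None
pl 0 45 None
1 0 [ -69.94675961   49.73053993  -40.67435895 -111.05276075  -90.14545292
  -89.62212851]
1 10 [ -68.21783174   35.66773241  -41.11395568 -110.05899363  -75.15252246
 -102.59774753]
1 20 [ -62.18741329   22.09615887  -38.05146735 -105.12484375  -58.52898905
 -120.75466692]
pl 1 30 None
pl 1 45 None
1.7667 [324.67252381 269.92307174]
2.625 [240.35364204 179.20357574]<stdin>:5: UserWarning: Gimbal lock detected. Setting third angle to zero since it is not possible to uniquely determine all angles.
```

View pics/w.png

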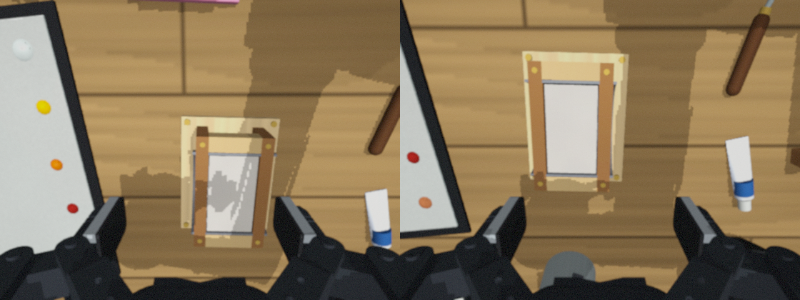

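The wooden mould (white flat face centre at full-image (325,270) and (240,181)) matches the predicted projections within 1–2 px, so centre and height are confirmed. Next: yaw from the face corners, and which tool headings are reachable.

```bash
python3 - <<'E' 2>/dev/null
from h import *
np.set_printoptions(precision=4,suppress=True)
a=pickle.load(open('w0.pkl','rb'));b=pickle.load(open('w1.pkl','rb'))
pb=np.array([(144,82),(199,82),(204,175),(147,175)])*1.4
pa=np.array([(207,153),(261,152),(254,234),(207,232)])*1.4
print(tri(a,pa,b,pb))
for c,p in((a,pa),(b,pb)):
    Y=plane(c,p,.0665); print(Y.mean(0), [np.degrees(np.arctan2(*(Y[i]-Y[j])[[1,0]])) for i,j in((3,0),(2,1))])
for nm,x,y,z,es in(('grasp',.50,-.2225,.085,(0,10,20)),('grasp far',.56,-.2225,.085,(0,10,20)),('place',.50,.14,.06,(25,35,45))):
  for e in es:
    for w in range(-180,180,15):
      if nm!='place' and w not in(0,-180):continue
      for f in(0,1):
        q=robot.ik([x,y,z],line(e,w,f))
        if q is not None: print(nm,e,w,f,np.round(q).astype(int))
E
```

```text
[[ 0.4775 -0.2521  0.0582]
 [ 0.476  -0.1912  0.063 ]
 [ 0.5881 -0.1882  0.0578]
 [ 0.5817 -0.2527  0.0665]]
[ 0.5285 -0.2222  0.0665] [np.float64(0.4844886945277039), np.float64(-0.4929635920257774)]
[ 0.5295 -0.2204  0.0665] [np.float64(-1.943475691164569), np.float64(3.1156628066282264)]
grasp 0 -180 0 [  -5   79   51   10 -152   99]
grasp 0 -180 1 [  -5   79   51   10 -152  -81]
grasp 0 0 0 [ -70   49  -40 -110  -90   89]
grasp 0 0 1 [ -70   49  -40 -110  -90  -91]
grasp 10 -180 0 [  -5   73   49    8 -145   97]
grasp 10 -180 1 [  -5   73   49    8 -145  -83]
grasp 10 0 0 [ -68   35  -40 -109  -75   76]
grasp 10 0 1 [ -68   35  -40 -109  -75 -104]
grasp 20 -180 0 [  -5   67   44    6 -137   96]
grasp 20 -180 1 [  -5   67   44    6 -137  -84]
grasp 20 0 0 [ -62   22  -37 -104  -59   58]
grasp 20 0 1 [ -62   22  -37 -104  -59 -122]
grasp far 0 0 0 [ -62   48  -37 -118  -87   85]
grasp far 0 0 1 [ -62   48  -37 -118  -87  -95]
grasp far 10 0 0 [ -60   36  -36 -116  -72   74]
grasp far 10 0 1 [ -60   36  -36 -116  -72 -106]
grasp far 20 -180 0 [  -4   81   74    9 -153  100]
grasp fa
[... 5001 characters left out ...]
60 0 [  0  13 -22 -59 -46  10]
place 45 60 1 [   0   13  -22  -59  -46 -170]
place 45 75 0 [ -2  19 -14 -54 -59  17]
place 45 75 1 [  -2   19  -14  -54  -59 -163]
place 45 90 0 [ -2  25  -6 -49 -70  24]
place 45 90 1 [  -2   25   -6  -49  -70 -156]
place 45 105 0 [  0  30   2 -44 -80  30]
place 45 105 1 [   0   30    2  -44  -80 -150]
place 45 120 0 [  3  35  10 -39 -89  36]
place 45 120 1 [   3   35   10  -39  -89 -144]
place 45 135 0 [  7  40  17 -34 -98  42]
place 45 135 1 [   7   40   17  -34  -98 -138]
place 45 150 0 [  12   44   23  -29 -104   50]
place 45 150 1 [  12   44   23  -29 -104 -130]
place 45 165 0 [  17   47   27  -23 -110   58]
place 45 165 1 [  17   47   27  -23 -110 -122]
```

```bash
python3 - <<'E' 2>/dev/null
from h import *
np.set_printoptions(precision=4,suppress=True)
S=pickle.load(open('scene0.pkl','rb'));D=pickle.load(open('side0.pkl','rb'))
print('pink base',plane(S,[(218,105),(251,128),(289,100)],0.0))
print('pink top',plane(S,[(220,97),(255,68),(288,85)],0.068))
print('pot rim L,R,T,B',plane(S,[(78,230),(125,230),(101,212),(101,249)],.088), plane(D,[(231,120),(258,120)],.088))
print('jar',plane(S,[(275,372)],.0),plane(D,[(164,243)],0.)) 
print('bowl',plane(S,[(193,292)],.06))
# grasp IK heading 180 over e
for x in (.545,.555):
  for z in (.08,.09):
    for e in range(0,61,5):
      q=robot.ik([x,-.222,z],line(e,180,0)); print(x,z,e,None if q is None else np.round(q).astype(int))
E
```

```text
pink base [[ 0.2865 -0.3532  0.    ]
 [ 0.2955 -0.2214  0.    ]
 [ 0.1432 -0.2053  0.    ]]
pink top [[ 0.3075 -0.3159  0.068 ]
 [ 0.1592 -0.3162  0.068 ]
 [ 0.1557 -0.2001  0.068 ]]
pot rim L,R,T,B [[ 0.8133 -0.2638  0.088 ]
 [ 0.7521 -0.1853  0.088 ]
 [ 0.7531 -0.2617  0.088 ]
 [ 0.814  -0.1891  0.088 ]] [[ 0.821  -0.2242  0.088 ]
 [ 0.7442 -0.2667  0.088 ]]
jar [[0.7706 0.2435 0.    ]] [[0.7539 0.2371 0.    ]]
bowl [[0.7604 0.0191 0.06  ]]
0.545 0.08 0 [  -5   94   81   21 -166  110]
0.545 0.08 5 [  -5   89   76   15 -162  105]
0.545 0.08 10 [  -4   84   72   11 -157  101]
0.545 0.08 15 [  -4   80   67    9 -152   99]
0.545 0.08 20 [  -4   76   63    8 -147   98]
0.545 0.08 25 [  -4   72   58    6 -141   97]
0.545 0.08 30 [  -5   68   53    6 -135   96]
0.545 0.08 35 [  -5   64   48    5 -130   96]
0.545 0.08 40 [  -5   60   44    4 -124   95]
0.545 0.08 45 [  -5   56   39    4 -118   95]
0.545 0.08 50 [  -5   52   34    3 -112   95]
0.545 0.08 55 [  -5   48   29    3 -106   95]
0.545 0.08 60 [  -5   44   25    3 -100   95]
0.545 0.09 0 [  -5   92   78   20 -166  109]
0.545 0.09 5
[... 868 characters left out ...]
]
0.555 0.08 45 [  -5   57   42    4 -120   95]
0.555 0.08 50 [  -5   53   37    3 -114   95]
0.555 0.08 55 [  -5   49   32    3 -108   95]
0.555 0.08 60 [  -5   45   27    3 -101   95]
0.555 0.09 0 None
0.555 0.09 5 None
0.555 0.09 10 None
0.555 0.09 15 [  -4   84   77   11 -157  102]
0.555 0.09 20 [  -4   78   70    9 -151   99]
0.555 0.09 25 [  -4   74   64    7 -145   98]
0.555 0.09 30 [  -4   69   58    6 -139   97]
0.555 0.09 35 [  -5   65   53    5 -133   96]
0.555 0.09 40 [  -5   61   48    4 -127   96]
0.555 0.09 45 [  -5   57   43    4 -121   95]
0.555 0.09 50 [  -5   53   38    3 -115   95]
0.555 0.09 55 [  -5   49   33    3 -109   95]
0.555 0.09 60 [  -5   45   28    3 -103   95]
```

```bash
python3 - <<'E' 2>/dev/null
from h import *
o=eul([0,0,-1],[0,1,0]); x,y=.493,-.2218
robot.command_gripper(0.0)
robot.move_ptp([x,y,.10],o); robot.servo_line([x,y,.072],vel=.05)
for z in(.066,.06,.054,.050,.047,.045,.044):
    robot.servo_line([x,y,z],vel=.03); s=readout.state(); print(z,s['tool_pos'].round(4),s['wrist_force'].round(1))
    if abs(s['wrist_force']).max()>45: break
robot.servo_line([x,y,.10],vel=.05)
robot.move_ptp([.44,-.26,.2],o); robot.dwell(.3)
a=wrist(); robot.move_ptp([.54,-.22,.22],o); robot.dwell(.2); b=wrist(); d=cam('side')
pickle.dump((a,b,d),open('r1.pkl','wb'))
im=np.hstack([cv2.resize(a['image'][150:400,180:430],(400,400)),cv2.resize(d['image'][110:210,265:365],(400,400),interpolation=cv2.INTER_CUBIC)])
cv2.imwrite('pics/r1.png',im); print(s['t'])
E
```

```text
0.066 [ 0.493  -0.2218  0.0659] [0.8 0.1 0.1]
0.06 [ 0.4932 -0.222   0.0602] [-0.  -1.6  1.7]
0.054 [ 0.494  -0.2221  0.0547] [ 1.7 -0.9  5. ]
0.05 [ 0.4946 -0.2224  0.0515] [-0.2 -1.   7.9]
0.047 [ 0.4939 -0.2222  0.0479] [-0.4 -1.1  6.4]
0.045 [ 0.4939 -0.2222  0.0461] [-0.8 -0.4  6.9]
0.044 [ 0.494  -0.2223  0.0452] [ 0.2 -0.6  7.6]
6.7667
```

View pics/r1.png

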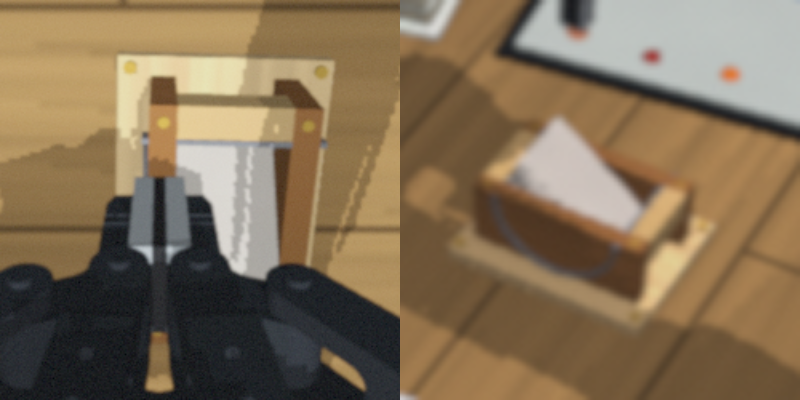

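The casting has rolled: its near edge is sunk and its far edge is up, with the apex at side crop (560,118), i.e. pixel (304.6,139.1). I'll compute the angle from that ray.

```bash
python3 - <<'E' 2>/dev/null
from h import *
np.set_printoptions(precision=4,suppress=True)
a,b,d=pickle.load(open('r1.pkl','rb'))
p=np.array([160,118])/4-.375+[265,110]; n=norm(d,[p])[0]; r=np.array([n[0],n[1],1])@d['R']; o=-d['R'].T@d['t']
for ye in(-.252,-.250,-.248):
    X=o+r*(ye-o[1])/r[1]; v=X[[0,2]]-[.528,.068]; print(X,np.hypot(*v),np.degrees(np.arctan2(v[1],v[0])))
# where raised edge would appear, for several angles, in side and in wrist view b
for th in(35,40,45):
    t=np.radians(th);P=np.array([[.528+.05*np.cos(t),yy,.068+.05*np.sin(t)] for yy in(-.25,-.194)])
    for c in(d,b): print(th,cv2.projectPoints(P,cv2.Rodrigues(c['R'])[0],c['t'],K(c),np.array([c['k1'],0,0,0.]))[0].reshape(-1,2).round(1).tolist())
m=np.hstack([cv2.resize(b['image'][60:300,130:400],(450,400)),cv2.resize(d['image'][130:180,285:335],(350,400),interpolation=cv2.INTER_CUBIC)])
cv2.imwrite('pics/r2.png',m)
E
```

```text
[ 0.5654 -0.252   0.0941] 0.045586110027767045 34.954607253453496
[ 0.5644 -0.25    0.0961] 0.04594298265509548 37.698971172719574
[ 0.5633 -0.248   0.0981] 0.046403498616239915 40.394957626572655
35 [[303.3, 138.5], [294.6, 149.2]]
35 [[243.6, 235.0], [313.4, 235.0]]
40 [[304.1, 137.9], [295.4, 148.6]]
40 [[243.1, 233.5], [313.9, 233.5]]
45 [[305.0, 137.5], [296.2, 148.2]]
45 [[242.6, 231.5], [314.4, 231.5]]
```

View pics/r2.png

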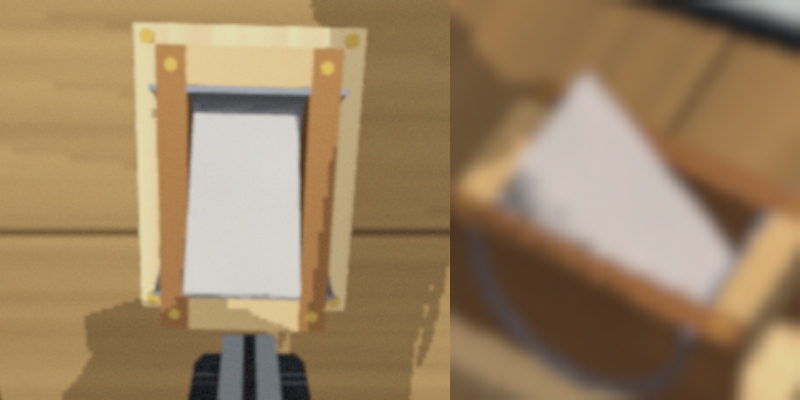

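```bash
python3 - <<'E' 2>/dev/null
from h import *
from scipy.optimize import least_squares
a,b,d=pickle.load(open('r1.pkl','rb'))
pr=lambda c,P:cv2.projectPoints(np.array(P),cv2.Rodrigues(c['R'])[0],c['t'],K(c),np.array([c['k1'],0,0,0.]))[0].reshape(-1,2)
s=.6
meas=np.array([(191,112),(300,113),(184,296),(298,296)])*s+[130,60]
def f(v):
    x,y,t=v; c,s_=np.cos(t),np.sin(t)
    P=[[x-.05*c,y-.028,.068-.0015-.05*s_],[x-.05*c,y+.028,.068-.0015-.05*s_],[x+.05*c,y-.028,.0665+.05*s_],[x+.05*c,y+.028,.0665+.05*s_]]
    return (pr(b,P)-meas).ravel()
r=least_squares(f,[.528,-.222,.7]); print(r.x[:2],np.degrees(r.x[2]),r.fun.round(1))
top=np.array([(156,45),(343,47),(162,327),(323,330)])*s+[130,60]
def g(v):
    x,y,w=v; c,s_=np.cos(w),np.sin(w)
    return (pr(b,[[x+c*X-s_*Y,y+s_*X+c*Y,.068] for X,Y in((-.073,-.0445),(-.073,.0445),(.073,-.0445),(.073,.0445))])-top).ravel()
r=least_squares(g,[.528,-.222,0]); print(r.x[:2],np.degrees(r.x[2]),r.fun.round(1))
E
```

```text
[ 0.53083372 -0.2242511 ] 34.107889809388034 [-0.1  0.1 -2.5 -0.5  0.8  0.2  1.5  0.1]
[ 0.52943772 -0.22284789] -1.3052094928618458 [-1.1 -1.   0.6  0.5 -0.5  0.3  1.1  0.5]
```

```bash
cat > fit.py <<'E'
from h import *
from scipy.optimize import least_squares
pr=lambda c,P:cv2.projectPoints(np.array(P),cv2.Rodrigues(c['R'])[0],c['t'],K(c),np.array([c['k1'],0,0,0.]))[0].reshape(-1,2)
E
python3 - <<'E' 2>/dev/null
from fit import *
o=eul([0,0,-1],[0,1,0]); x,y=.499,-.2232
robot.move_ptp([x,y,.10],o); robot.servo_line([x,y,.06],vel=.06)
for z in(.05,.046,.0435):
    robot.servo_line([x,y,z],vel=.03); s=readout.state(); print(z,s['tool_pos'].round(4),s['wrist_force'].round(1))
robot.servo_line([x,y,.10],vel=.05)
robot.move_ptp([.54,-.2232,.22],o); robot.dwell(.2); b=wrist(); d=cam('side'); pickle.dump((b,d),open('r2.pkl','wb'))
# white segmentation of the face in a column through its middle
im=b['image'].astype(int); 
for col in (255,275,295): 
    v=im[:,col]; ok=np.where((v.min(1)>150)&(v.max(1)-v.min(1)<40))[0]; ok=ok[(ok>90)&(ok<270)]; print(col,ok.min(),ok.max())
P=[.529,-.2232]
for th in range(32,52,3):
    t=np.radians(th); print(th,pr(b,[[.529-.05*np.cos(t),P[1],.0665-.05*np.sin(t)],[.529+.05*np.cos(t),P[1],.0665+.05*np.sin(t)]]).round(1).tolist())
print(readout.state()['t'])
E
```

```text
0.05 [ 0.4989 -0.2232  0.0498] [-0.7 -1.2 -0.6]
0.046 [ 0.5001 -0.2238  0.0476] [-1.5 -0.   7.4]
0.0435 [ 0.5004 -0.2239  0.0471] [-5.8  3.8 21. ]
255 112 236
275 112 238
295 113 239
32 [[280.2, 125.0], [280.2, 237.3]]
35 [[280.1, 126.4], [280.3, 236.6]]
38 [[280.1, 128.0], [280.3, 235.8]]
41 [[280.1, 129.7], [280.3, 234.8]]
44 [[280.1, 131.5], [280.3, 233.6]]
47 [[280.1, 133.4], [280.3, 232.2]]
50 [[280.1, 135.4], [280.3, 230.6]]
14.3167
```

```bash
python3 - <<'E' 2>/dev/null
from fit import *
o=line(30,179,0); x,y,z=.550,-.2237,.077
P=lambda:(lambda s:print(round(s['t'],2),s['tool_pos'].round(4),s['wrist_force'].round(1),round(s['grip_width'],3),s['grasp_force']))(readout.state())
print(robot.ik([x,y,z+.13],o)); 
robot.command_gripper(1.0)
robot.move_ptp([x,y,z+.13],o); robot.servo_line([x,y,z+.03],vel=.1); robot.servo_line([x,y,z],vel=.04); P()
for w in(.75,.71,.69): robot.command_gripper(w); P()
d=cam('side'); s=cam('scene'); cv2.imwrite('pics/g1.png',np.hstack([cv2.resize(s['image'][90:240,90:290],(400,300),interpolation=cv2.INTER_CUBIC),cv2.resize(d['image'][80:230,220:420],(400,300),interpolation=cv2.INTER_CUBIC)]))
E
```

```text
[  -4.99828084   67.46383865   70.330754      7.54071292 -152.60362061
   98.70473155]
19.82 [ 0.5501 -0.2238  0.0772] [-0.3  0.9  0.1] 0.998 0.0
20.18 [ 0.55   -0.2237  0.0771] [ 0.3  0.5 -0.2] 0.752 0.0
20.39 [ 0.55   -0.2237  0.077 ] [ 0.3 -0.3 -0.1] 0.709 0.0
20.61 [ 0.55   -0.2237  0.077 ] [ 0.3  0.7 -0.2] 0.689 0.0
```

View pics/g1.png

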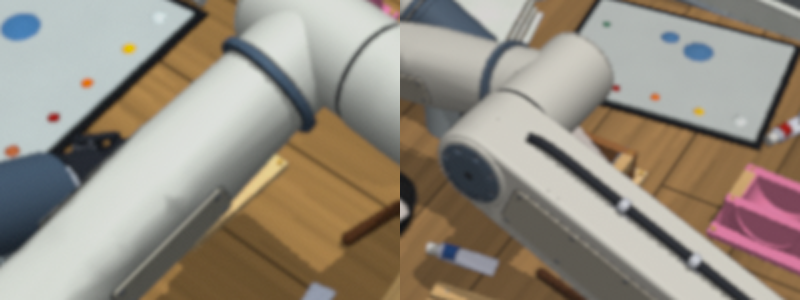

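The arm hides the grasp in both views, but no contact force is reported. I'll close and lift, watching the forces.

```bash
python3 - <<'E' 2>/dev/null
from fit import *
x,y,z=.550,-.2237,.077
P=lambda:(lambda s:print(round(s['t'],2),s['tool_pos'].round(4),s['wrist_force'].round(1),s['ft_torque'].round(2),round(s['grip_width'],3),s['grasp_force']))(readout.state())
robot.command_gripper(0.0); P()
robot.servo_line([x,y,z+.015],vel=.04);P(); robot.servo_line([x,y,z+.06],vel=.06);P()
robot.servo_line([x,y,z+.15],vel=.12);P(); robot.dwell(.2);P()
w=wrist(); pickle.dump(w,open('g.pkl','wb')); d=cam('side'); s=cam('scene')
cv2.imwrite('pics/g2.png',np.hstack([cv2.resize(w['image'],(400,300)),cv2.resize(s['image'][40:235,90:350],(400,300))]))
E
```

```text
20.93 [ 0.55   -0.2237  0.0772] [-0.  -0.4  0.6] [-0.03 -2.36  0.03] 0.638 63.918035393580794
21.45 [ 0.5501 -0.2237  0.092 ] [-0.5  0.4 -1.4] [-0.06 -3.24  0.01] 0.646 63.79497011541389
22.35 [ 0.5499 -0.2236  0.1366] [ 0.2 -0.2 -3. ] [-0.02 -3.28  0.05] 0.644 63.79250377707649
23.25 [ 0.55   -0.2236  0.2264] [-0.8 -0.1 -1.9] [-0.06 -3.3   0.04] 0.646 63.77968014450744
23.45 [ 0.5499 -0.2237  0.2266] [-0.5 -0.2 -1.2] [-0.04 -3.18 -0.06] 0.649 63.77976006246172
```

View pics/g2.png

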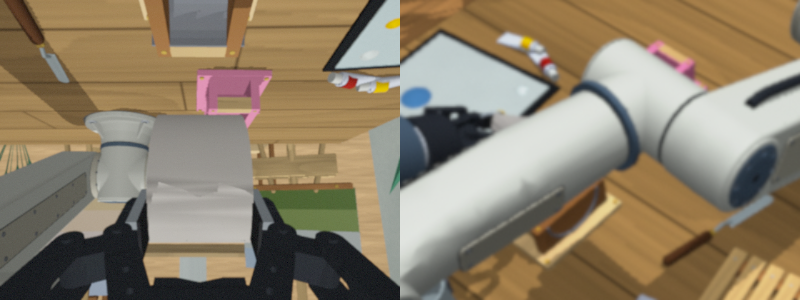

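The casting is held. In the wrist view its round side runs from about (200,115) to (200,243) and the mould below is empty. From the edge and silhouette, the face makes about 11° with the tool axis. Next I spin about the tool axis, carry it over, and re-measure above the rack.

```bash
python3 - <<'E' 2>/dev/null
from fit import *
P=lambda:(lambda s:print(round(s['t'],2),s['tool_pos'].round(4),s['eef_rot'].round(1),s['wrist_force'].round(1),round(s['grip_width'],3)))(readout.state())
robot.servo_line([.53,-.2237,.30],vel=.12);P()
q=np.array(readout.state()['q']); q[5]-=180; robot.movej(q);P()
o=line(22,98.3,1); print(robot.ik([.4977,.1196,.05],o))
robot.move_ptp([.46,-.05,.30],line(35,140,1));P()
robot.move_ptp([.4977,.1196,.22],o);robot.dwell(.2);P()
w=wrist(); s=cam('scene'); d=cam('side'); pickle.dump((w,s,d),open('p.pkl','wb'))
cv2.imwrite('pics/p1.png',np.vstack([np.hstack([cv2.resize(w['image'],(400,300)),cv2.resize(s['image'][120:330,220:500],(400,300))]),np.hstack([cv2.resize(d['image'][120:330,150:430],(400,300)),cv2.resize(d['image'][160:270,210:357],(400,300),interpolation=cv2.INTER_CUBIC)])]))
E
```

```text
24.38 [ 0.53   -0.2237  0.2999] [-180.   60.   -1.] [ 0.2  0.  -2.5] 0.643
27.03 [ 0.5301 -0.2237  0.2998] [179.9 -60.  179.1] [-0.4  1.2 -1.6] 0.64
[ -13.57530905   41.70907999    3.77331151  -59.45040912  -92.41646126
 -137.10169169]
28.11 [ 0.46   -0.0506  0.2997] [-179.9  -55.   140. ] [ 0.1  0.1 -1. ] 0.638
29.07 [0.4985 0.1192 0.2202] [179.7 -67.9  98.7] [ 0.7 -0.5 -2.4] 0.648
```

View pics/p1.png

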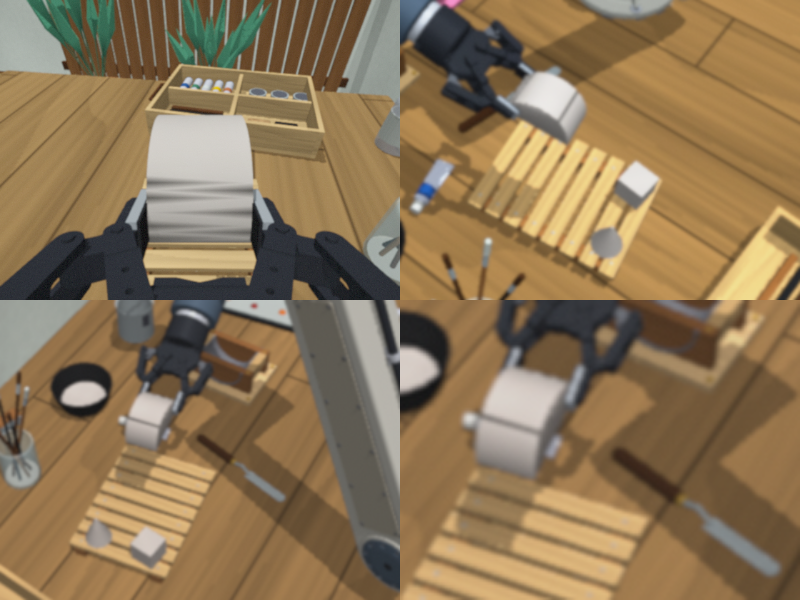

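Round side is up and the grip is unchanged (wrist rows 115 and 241 as before). It hangs over the free end, with the cube and cone clear beyond. I'll lower it with force watched.

```bash
python3 - <<'E' 2>/dev/null
from fit import *
P=lambda:(lambda s:(print(round(s['t'],2),s['tool_pos'].round(4),s['wrist_force'].round(1),round(s['grip_width'],3)),s)[1])(readout.state())
x,y=.4977,.1196; o=line(22,98.3,1)
robot.servo_line([x,y,.075],o,vel=.1);P()
for z in(.060,.056,.053,.050,.048,.046,.044,.0425):
    robot.servo_line([x,y,z],vel=.025); s=P()
    if s['wrist_force'][2]>25: break
w=wrist(); cv2.imwrite('pics/p2.png',np.hstack([cv2.resize(w['image'],(400,300)),cv2.resize(cam('side')['image'][160:270,190:337],(400,300),interpolation=cv2.INTER_CUBIC)]))
E
```

```text
30.82 [0.498  0.1195 0.0756] [ 0.4  0.1 -1.5] 0.641
31.57 [0.4978 0.1196 0.06  ] [ 0.4  0.2 -2.3] 0.644
31.88 [0.4976 0.1196 0.0559] [-0.3 -0.4 -2. ] 0.643
32.15 [0.4976 0.1196 0.0528] [-0.7 -0.7 -1.9] 0.639
32.42 [0.4977 0.1196 0.05  ] [ 0.1  0.5 -1.7] 0.643
32.67 [0.4978 0.1198 0.0489] [ 0.1 -2.1  5.7] 0.64
32.92 [0.4978 0.1197 0.047 ] [-0.  -1.9  6.8] 0.64
33.17 [0.4979 0.1196 0.0452] [ 0.9 -3.3  6.5] 0.634
33.42 [0.4979 0.1195 0.0436] [ 0.1 -4.1  6.6] 0.644
```

View pics/p2.png

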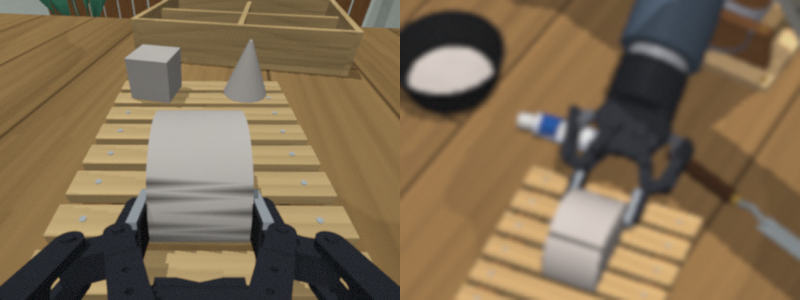

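```bash
python3 - <<'E' 2>/dev/null
from fit import *
P=lambda:(lambda s:(print(round(s['t'],2),s['tool_pos'].round(4),s['wrist_force'].round(1),round(s['grip_width'],3)),s)[1])(readout.state())
x,y=.4977,.1196
for z in(.0412,.0398,.0385,.0372,.036):
    robot.servo_line([x,y,z],vel=.02); s=P()
    if s['wrist_force'][2]>13: break
for w in(.66,.68,.70,.75): robot.command_gripper(w);P()
robot.dwell(.3); robot.command_gripper(1.0); P()
h=np.array([-np.sin(np.radians(8.3)),np.cos(np.radians(8.3))])
p=np.array([x,y])-.03*h; robot.servo_line([*p,s['tool_pos'][2]+.02],vel=.05)
p=np.array([x,y])-.10*h; robot.servo_line([*p,.14],vel=.12); P()
robot.move_ptp([.42,-.02,.30],line(35,110,1)); robot.dwell(.3)
w=wrist(); cv2.imwrite('pics/e.png',np.hstack([cv2.resize(w['image'],(400,300)),cv2.resize(cam('side')['image'][190:320,180:353],(400,300),interpolation=cv2.INTER_CUBIC)])); P()
E
```

```text
33.77 [0.4979 0.1194 0.042 ] [ 0.5 -3.5  6. ] 0.643
34.02 [0.498  0.1194 0.041 ] [-0.  -4.5  7.1] 0.64
34.27 [0.498  0.1194 0.0396] [ 0.2 -3.8  7.8] 0.642
34.52 [0.498  0.1195 0.0394] [-0.3 -5.3 11.4] 0.642
34.77 [0.498  0.1195 0.0392] [ 0.2 -7.3 17.9] 0.643
34.98 [0.498  0.1198 0.039 ] [-0.1 -4.5 16.9] 0.66
35.2 [0.4983 0.1202 0.0389] [ 0.3 -2.6 14.7] 0.683
35.42 [0.4986 0.1206 0.0388] [ 0.6 -0.7 14.4] 0.7
35.64 [0.4988 0.1209 0.0385] [ 1.4  1.5 11.7] 0.751
36.29 [0.4978 0.1197 0.036 ] [-0.5  1.5  2.6] 1.005
38.24 [0.5118 0.0211 0.1395] [ 0.3 -1.1 -0.4] 1.003
39.42 [ 0.4201 -0.02    0.2994] [ 0.4 -0.2  0. ] 0.999
```

View pics/e.png

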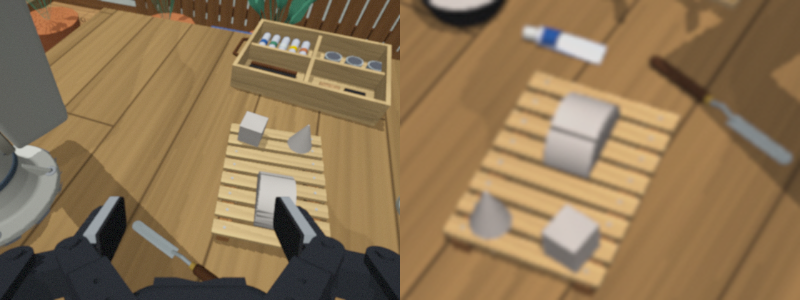

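The casting lies flat with its round side up on the free end, at side crop (580,133). The cube, cone, tube and knife are undisturbed and the arm is clear.

```bash
python3 -c "
from rig import job
print(job.job_done())"
```

```text
the job is handed in; nothing more can be done
None
```

I rolled the casting up in its mould, lifted it out, turned it over and set it flat side down on the rack's free end. Nothing else looked disturbed in the last pictures, and I handed the job in at about 39 s; the hand-in returned no verdict.

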